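Put the polished mounts back in their sample trays

ROBOT

A 6-joint arm with a two-finger parallel gripper is mounted at the origin on the work surface. World frame = base frame: x ahead of the robot, y to its left, z up, the work surface at z = 0. Lengths are in m, angles in rad, forces in N, time in s.
With the tool pointing down it reaches from about 0.275 to 0.825 m from the base axis. Payload 4.9 kg.
Tool frame: the origin (TCP) lies at the centre of the arm's flange, where the gripper is bolted on; the fingertips stand 173 mm ahead of it and the grasp point (between the pads) lies 155 mm ahead of it (r.tcp_to_grasp is the z of the grasp point in the tool frame, in m); z points along the fingers, y is the line along which they close (so a half turn about z gives the same grasp; the last joint's range is limited). The gripper opens to 85 mm and grips with 20 to 120 N. Pads are 22 mm wide; open, the fingers measure 114 mm over their backs; the gripper's body (76 mm by 85 mm) begins 54 mm behind the grasp point. The pads swing forward as they close: fully open they stand 13 mm farther back than shut.
Start: joints at [-1.318, 0.326, -0.193, 1.052, 0, 1.437], TCP at [0.207, -0.509, 0.405] pointing down, gripper open.
Joint ranges: [-2.65, 2.65], [-0.97, 1.79], [-1.3, 1.35], [-1.93, 2.1], [-1.47, 1.37], [-3.14, 3.14]. Speed limits (rad/s): [2.57, 2.57, 3.14, 3.14, 3.14, 3.14].

INTERFACE

Orientations are given as a unit quaternion [w, x, y, z].
In Python, from rig import readout, optics, job, r gives the robot as it stands. The module is installed in compiled form; this text tells all that it offers.
- The arm moves only by the tool play_rows, never from a script. Its argument "moves" is a list of rows, each an object of numbers: "x", "y", "z": the shift along the world's x, y, z each as a share of 100 mm, from -1 to 1; "rx", "ry", "rz": the turn, a rotation vector about the world's x, y, z each as a share of 2 rad, from -1 to 1. A call has 1 to 8 rows; each row is the pose to reach, as a shift and turn from the pose commanded when the call began; what a row does not reach only later rows make up. A row lasts 1/10 s, in which the tool goes at most 50 mm and 8.59 degrees, less where a joint would pass 70% of its speed; a pose out of reach is approached as far as the arm can. A call with a number of a shift or a turn outside -1 to 1 is refused whole. A call with a gripper value outside its range is refused whole. "jaw" is the opening, from 0 (shut) to 1 (fully open), set as the call begins (left out, the last holds). The fingers move at their own pace and stop on an object; "squeeze" is the grip in N (left out, the last holds). Time passes only in rows, so rows that repeat a pose let the fingers close. It gives the time, the measured TCP pose, the force, the opening and the grip force at its end, in the units of the state.
- readout.get_state(): the state, without advancing time (a new reading comes with each control period).
- optics.get_image(name): name is "scene" or "top"; returns the picture (400x640x3 uint8, red, green, blue); there is no depth.
- optics.camera_params(name): a dict with "fx", "fy", "cx", "cy" (pixels), "eye" and "orientation" of the camera in the world. Camera axes: x right, y down, z forward; pixel columns grow to the right and rows downward; lengths in m; the calibration is good to about 2 mm. A picture is of the moment at which its call begins. camera_params takes no time and is no camera call.
- job.sign_off(): hands the job in; it is judged then, once.
The state is a dict: "time": time; "joint_positions": joint angles; "joint_vel": joint speeds; "effort": joint torques, N m; "tool_pos": TCP position; "tool_rot": TCP orientation; "force": force on the tool from outside, world axes, zero at the start; "wrist_torque": the same for the moment, N m; "gripper_width": finger opening in m; "grip_force": force on a finger pad.
Only numpy, scipy, OpenCV 4.12 (cv2) and the standard library are available. Lean on these libraries where they do the work, as an engineer would, in place of code of your own. Each camera call takes 0.05 s, during which the arm holds its last target. There are 200 camera calls.

TASK

Put each of the four polished mounts, the resin cylinders with metal showing in the top face, back into the sample tray of its own resin colour, standing flat on the foam pad inside the rim with the polished face still up. Set them down gently, do not drop them or tip them over, and leave the two plain dummy mounts where they are.

Things in the scene. Friction and masses are not known exactly. Their poses are not given: they have to be found in the camera images.
- mount_red: Polished metallographic mount: a loose upright cylinder, 40 mm diameter, 28 mm tall, of red resin, with a round bright steel section (23 mm across) showing in its flat top face; about 80 g. Origin at the centre of its underside, z up towards the polished face. Grip it across the diameter by its sides.
- mount_green: Polished metallographic mount: a loose upright cylinder, 40 mm diameter, 28 mm tall, of green resin, with a brass ring section (24 mm across) showing in its flat top face; about 80 g. Origin at the centre of its underside, z up towards the polished face. Grip it across the diameter by its sides.
- mount_blue: Polished metallographic mount: a loose upright cylinder, 40 mm diameter, 28 mm tall, of blue resin, with a bright steel tee section (24 mm across) showing in its flat top face; about 80 g. Origin at the centre of its underside, z up towards the polished face. Grip it across the diameter by its sides.
- mount_yellow: Polished metallographic mount: a loose upright cylinder, 40 mm diameter, 28 mm tall, of yellow resin, with a square bright steel section (19 mm) showing in its flat top face; about 80 g. Origin at the centre of its underside, z up towards the polished face. Grip it across the diameter by its sides.
- dummy_red: Dummy mount: same red resin cylinder (40 mm diameter, 28 mm tall, loose, about 45 g) but plain, with no metal in its top face. Origin at the centre of its underside, z up. Stays where it is.
- dummy_blue: Dummy mount: same blue resin cylinder (40 mm diameter, 28 mm tall, loose, about 45 g) but plain, with no metal in its top face. Origin at the centre of its underside, z up. Stays where it is.
- tray_red: Red plastic sample tray, fixed. Square well 72 x 72 mm outside, 4 mm walls, rim 9 mm above the bench, lined with a dark foam pad 64 x 64 mm, pad top 5 mm above the bench. On its +x side a pocket, 28 mm wide, no higher than the rim, with a white card and a spare slice of metal. Origin on the bench under the pad's centre, z up, x and y along the sides. A mount has 12 mm to spare each way.
- tray_green: Green plastic sample tray, fixed. Square well 72 x 72 mm outside, 4 mm walls, rim 9 mm above the bench, lined with a dark foam pad 64 x 64 mm, pad top 5 mm above the bench. On its +x side a pocket, 28 mm wide, no higher than the rim, with a white card and a spare slice of metal. Origin on the bench under the pad's centre, z up, x and y along the sides. A mount has 12 mm to spare each way.
- tray_blue: Blue plastic sample tray, fixed. Square well 72 x 72 mm outside, 4 mm walls, rim 9 mm above the bench, lined with a dark foam pad 64 x 64 mm, pad top 5 mm above the bench. On its +x side a pocket, 28 mm wide, no higher than the rim, with a white card and a spare slice of metal. Origin on the bench under the pad's centre, z up, x and y along the sides. A mount has 12 mm to spare each way.
- tray_yellow: Yellow plastic sample tray, fixed. Square well 72 x 72 mm outside, 4 mm walls, rim 9 mm above the bench, lined with a dark foam pad 64 x 64 mm, pad top 5 mm above the bench. On its +x side a pocket, 28 mm wide, no higher than the rim, with a white card and a spare slice of metal. Origin on the bench under the pad's centre, z up, x and y along the sides. A mount has 12 mm to spare each way.

How it is judged:
By the outcome, as a careful person would: the job done as asked, in the order asked, and still so for the second after the job is handed in, with the robot touching nothing.
It also fails if it takes over 99 s, if anything falls off the work surface, if the arm or the gripper's body presses on something with over 40 N, if the wrist force passes 120 N, or if a joint passes its speed limit or range.

## Working session

There is one attempt and no reset: what is moved stays moved. The work goes in short steps, Python scripts to look and compute and a tool call to move; the robot and the scene stay as the last step left them, time stands still between calls to the robot, and variables do not carry over. Pictures are saved under pics/ and viewed, at most 14 in all, crops included, and the job is handed in when it is done.

Besides the shell and the picture viewer there is one more tool, called after ">>>" by a JSON object that holds its "name" and its "arguments", one argument or row to a line. play_rows: Moves the arm, as the interface text tells. Shift numbers are shares of 100 mm and turn numbers shares of 2 rad, none past 1 either way. Its arguments: {"type":"object","properties":{"moves":{"type":"array"},"jaw":{"type":"number"},"squeeze":{"type":"number"}},"required":["moves"]}

```bash
mkdir -p pics; python3 - <<'E'
from rig import readout, optics, job, r
import cv2
for n in ("top","scene"):
    cv2.imwrite(f"pics/{n}0.png",optics.get_image(n)[:,:,::-1]); print(optics.camera_params(n))
print(readout.get_state(), r.tcp_to_grasp)
E
```

```text
{'fx': 401.27263600203787, 'fy': 401.27263600203787, 'cx': 326.33722705470564, 'cy': 194.39777142208735, 'eye': array([ 2.85342769e-01, -3.74801524e-04,  1.22528286e+00]), 'orientation': array([-0.06957155,  0.71456714, -0.69299064,  0.06570827])}
{'fx': 400.3052683169297, 'fy': 400.3052683169297, 'cx': 314.12764396630394, 'cy': 197.33267246374072, 'eye': array([1.26129193, 0.19930616, 0.75209344]), 'orientation': array([-0.25402527,  0.54995045,  0.72723149, -0.32273832])}
{'time': 0.1, 'joint_positions': array([-1.31822297e+00,  3.26885425e-01, -1.93472818e-01,  1.05201250e+00,
       -2.61607132e-05,  1.43660584e+00]), 'joint_vel': array([ 0.00120631, -0.00322258,  0.00338738, -0.00031466,  0.00029564,
       -0.00148041]), 'effort': array([ 1.50213942e-03, -4.44236970e+01,  2.63038820e+01,  7.86897435e-03,
       -7.84774306e-05, -3.57036384e-06]), 'tool_pos': array([ 0.20740529, -0.50912381,  0.4039756 ]), 'tool_rot': array([-7.85058011e-04,  9.81359609e-01,  1.92178817e-01, -5.96263555e-05]), 'force': array([0.04549317, 0.07292403, 0.17942212]), 'wrist_torque': array([ 0.00327883, -0.01295287,  0.03643578]), 'grip_force': 0.0, 'gripper_width': 0.08562145118385527} 0.1547
```

View pics/top0.png

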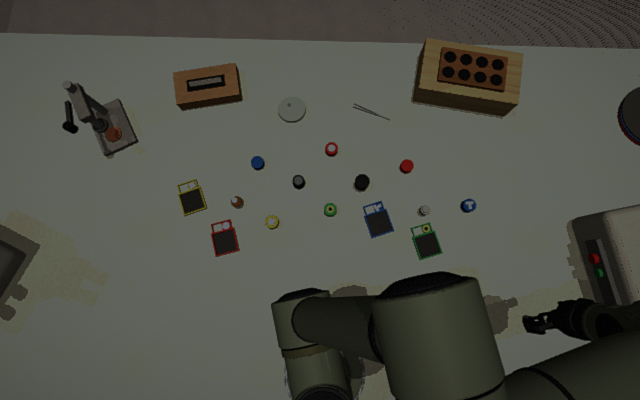

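View pics/scene0.png

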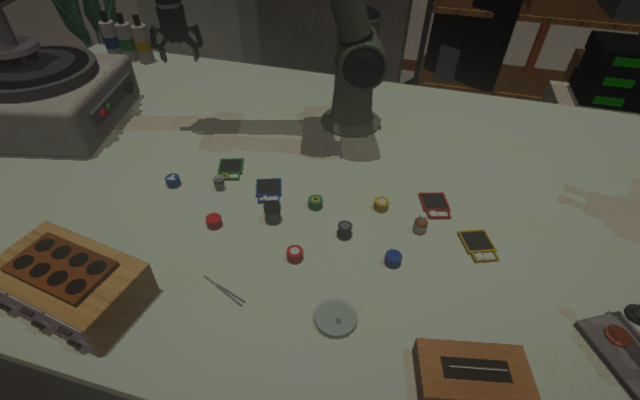

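The top view shows red polished mount at (331,149), red dummy (407,166), blue dummy (257,162), blue tee (469,205), green ring (330,209), yellow (272,222). Trays: yellow (192,200), red (225,240), blue (377,220), green (427,243). Grey and black bottles at (298,181), (362,182), (237,202) and (424,211) are obstacles.

```bash
cat > h.py <<'E'
import numpy as np, cv2
from scipy.spatial.transform import Rotation as R
from rig import readout, optics, job, r
def ray(n,u,v,z):
    p=optics.camera_params(n); q=p["orientation"]
    d=R.from_quat([q[1],q[2],q[3],q[0]]).apply([(u-p["cx"])/p["fx"],(v-p["cy"])/p["fy"],1])
    return p["eye"]+d*(z-p["eye"][2])/d[2]
H={"red":[(0,8),(172,180)],"yellow":[(20,33)],"green":[(45,85)],"blue":[(100,125)]}
def blobs(n,img,smin=110,amin=25,amax=900):
    hsv=cv2.cvtColor(img,cv2.COLOR_RGB2HSV); out=[]
    for c,rs in H.items():
        m=sum(cv2.inRange(hsv,(a,smin,35),(b,255,255)) for a,b in rs)
        for k in cv2.findContours(m,cv2.RETR_EXTERNAL,cv2.CHAIN_APPROX_NONE)[0]:
            h=cv2.convexHull(k); a=cv2.contourArea(h)
            if not amin<a<amax: continue
            M=cv2.moments(h); u,v=M["m10"]/a,M["m01"]/a
            w=ray(n,u,v,.014)
            if .2<w[0]<.9 and abs(w[1])<.6: out.append((c,u,v,a,w[:2],cv2.minAreaRect(h)))
    return out
E
python3 - <<'E'
from h import *
for n in ("top","scene"):
    img=cv2.imread(f"pics/{n}0.png")[:,:,::-1].copy(); print(n)
    for c,u,v,a,w,q in blobs(n,img): print(c,round(u,1),round(v,1),a,w.round(4),np.round(q[1],1),round(q[2]))
    g=img.max(2)
    hsv=cv2.cvtColor(img,cv2.COLOR_RGB2HSV)
# obstacles & pads: dark blobs, top
for n in ("top","scene"):
    img=cv2.imread(f"pics/{n}0.png")[:,:,::-1].copy()
    m=(img.max(2)<60).astype('uint8')
    for k in cv2.findContours(m,cv2.RETR_EXTERNAL,cv2.CHAIN_APPROX_NONE)[0]:
        q=cv2.minAreaRect(k); a=cv2.contourArea(k); w=ray(n,*q[0],.005)
        if 80<a<1200 and .2<w[0]<.9 and abs(w[1])<.6:
            e=[ray(n,*p,.005)[:2] for p in cv2.boxPoints(q)]
            s=[np.linalg.norm(e[i]-e[i-1]) for i in (1,2)]
            d=[np.degrees(np.arctan2(*(e[i]-e[i-1])[::-1])) for i in (1,2)]
            print("dark",n,np.round(q[0],1),a,w.round(4),np.round(s,4),np.round(d))
t=cv2.imread("pics/top0.png")[130:270,170:490]
cv2.imwrite("pics/crop.png",cv2.convertScaleAbs(cv2.resize(t,(800,350),interpolation=2),alpha=1.5))
E
```

```text
top
red 223.6 237.7 757.0 [0.3778 0.3152] [33.6 24.3] 77
red 406.3 165.7 130.5 [ 0.6189 -0.2364] [12.  13.4] 45
red 331.0 148.2 117.0 [ 0.6684 -0.    ] [12. 12.] 90
yellow 425.7 228.1 33.5 [ 0.4255 -0.2936] [6. 7.] 90
yellow 271.5 221.5 132.0 [0.4314 0.1738] [12.7 12.7] 45
yellow 330.0 208.8 31.0 [ 0.4758 -0.0026] [6. 6.] 90
yellow 190.7 197.0 714.0 [0.4993 0.4265] [31.3 24.3] 72
yellow 488.1 93.6 565.0 [ 0.8674 -0.5019] [65.7 10.6] 9
green 426.2 241.7 677.0 [ 0.3847 -0.2943] [32.9 23.1] 72
green 329.6 209.1 112.5 [ 0.4748 -0.0015] [12. 11.] 90
blue 377.0 219.0 701.0 [ 0.4487 -0.1463] [31.9 23.1] 72
blue 468.9 204.6 110.5 [ 0.5017 -0.4268] [11. 12.] 90
blue 256.9 161.8 104.0 [0.6174 0.2299] [11.3 11.3] 45
scene
red 294.3 252.9 198.0 [ 0.662  -0.0044] [17. 15.] 90
red 212.9 219.8 158.0 [ 0.6136 -0.2418] [13.3 15.6] 29
red 435.0 204.8 590.5 [0.3905 0.3142] [24. 31.] 90
yellow 128.1 272.5 83.5 [ 0.8226 -0.35  ] [18.8  7. ] 23
yellow 97.0 246.4 265.5 [ 0.7752 -0.4687] [44.9  8.1] 23
yellow 478.5 245.0 869.0 [0.5113 0.425 ] [43.4 26.4] 63
yellow 381.1 204.0 163.5 [0.4292 0.1711] [15. 13.]
[... 1301 characters left out ...]
] [0.042  0.0439] [159.  58.]
dark scene [ 78.  259.5] 182.0 [ 0.8166 -0.4928  0.005 ] [0.0429 0.0428] [106.  38.]
dark scene [ 60.5 252. ] 169.0 [ 0.8086 -0.5489  0.005 ] [0.0459 0.0413] [106.  40.]
dark scene [477.  240.3] 356.0 [0.4866 0.4245 0.005 ] [0.0782 0.0617] [112.  -0.]
dark scene [343.5 232. ] 125.0 [0.5528 0.0933 0.005 ] [0.0495 0.0341] [-167.  106.]
dark scene [271.5 212.5] 304.0 [ 0.5363 -0.1088  0.005 ] [0.0416 0.0899] [106.  19.]
dark scene [434.  200.5] 251.0 [0.3625 0.3119 0.005 ] [0.0692 0.0566] [106.   2.]
dark scene [268.5 186.5] 251.0 [ 0.4361 -0.1544  0.005 ] [0.0619 0.0588] [106.  19.]
dark scene [230. 165.] 189.5 [ 0.3726 -0.3039  0.005 ] [0.0623 0.0516] [107.  23.]
```

View pics/crop.png

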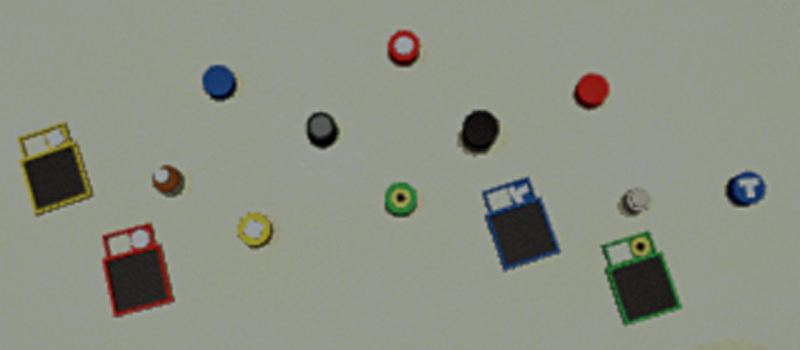

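>>> {"name": "play_rows", "arguments": {
  "moves": [
    {"x":0.4,"y":0.1,"z":-0.2},
    {"x":0.8,"y":0.2,"z":-0.4},
    {"x":1,"y":0.3,"z":-0.6},
    {"x":1,"y":0.3,"z":-0.6}
  ],
  "jaw": 1,
  "squeeze": 40
}}

```text
invalid input at $.moves[0]: expected keys x, y, z, rx, ry, rz
```

>>> {"name": "play_rows", "arguments": {
  "moves": [
    {"x":0.4,"y":0.1,"z":-0.2},
    {"x":0.8,"y":0.2,"z":-0.4},
    {"x":1,"y":0.3,"z":-0.5},
    {"x":1,"y":0.3,"z":-0.5}
  ]
}}

```text
invalid input at $.moves[0]: expected keys x, y, z, rx, ry, rz
```

>>> {"name": "play_rows", "arguments": {
  "moves": [
    {"x":0.4,"y":0.1,"z":-0.1},
    {"x":0.8,"y":0.27,"z":-0.2},
    {"x":0.91,"y":0.27,"z":-0.3},
    {"x":0.91,"y":0.27,"z":-0.4},
    {"x":0.91,"y":0.27,"z":-0.4}
  ]
}}

```text
invalid input at $.moves[0]: expected keys x, y, z, rx, ry, rz
```

```bash
python3 - <<'E'
from h import *
s=readout.get_state(); print(s['time'],s['tool_pos'],s['joint_positions'],s['gripper_width'])
im=optics.get_image("scene")[:,:,::-1]
cv2.imwrite("pics/s1.png",cv2.convertScaleAbs(cv2.resize(im[60:260,80:340],(780,600),interpolation=2),alpha=1.5))
E
```

```text
0.1 [ 0.20740529 -0.50912381  0.4039756 ] [-1.31822297e+00  3.26885425e-01 -1.93472818e-01  1.05201250e+00
 -2.61607132e-05  1.43660584e+00] 0.08562145118385527
```

View pics/s1.png

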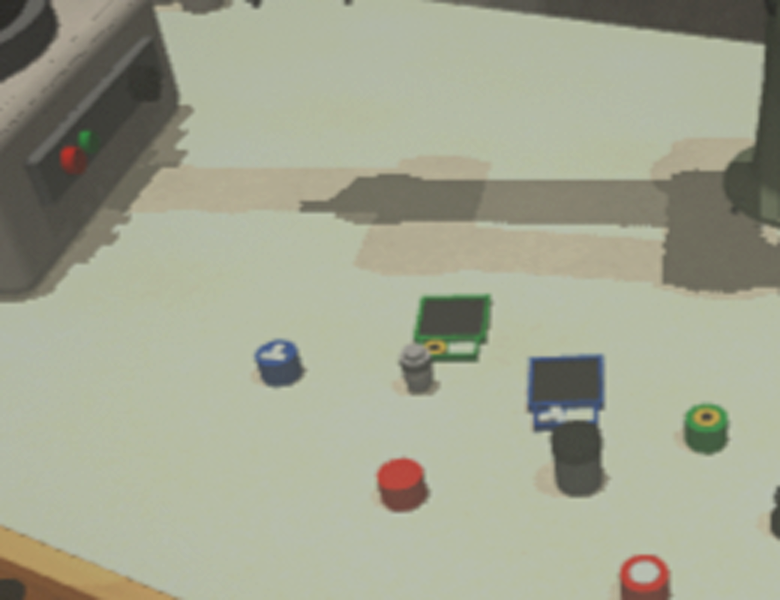

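The moves were refused because rows need all six keys, so the arm hasn't moved. The crop shows the blue tee mount at crop (278,362), clear of the steel bottle at (416,368).

>>> {"name": "play_rows", "arguments": {
  "moves": [
    {"x":0.4,"y":0.1,"z":-0.2,"rx":0,"ry":0,"rz":0},
    {"x":0.8,"y":0.2,"z":-0.4,"rx":0,"ry":0,"rz":0},
    {"x":1,"y":0.3,"z":-0.6,"rx":0,"ry":0,"rz":0},
    {"x":1,"y":0.3,"z":-0.6,"rx":0,"ry":0,"rz":0}
  ],
  "jaw": 1,
  "squeeze": 40
}}

```text
time: 0.55
tool_pos: [0.3092, -0.4769, 0.3415]
tool_rot: [-0.003, 0.981, 0.194, -0.0]
force: [-0.9, 0.9, 0.6]
gripper_width: 0.0853
grip_force: 0.0
```

>>> {"name": "play_rows", "arguments": {
  "moves": [
    {"x":0.4,"y":0.1,"z":-0.2,"rx":0,"ry":0,"rz":0},
    {"x":0.8,"y":0.2,"z":-0.4,"rx":0,"ry":0,"rz":0},
    {"x":1,"y":0.3,"z":-0.5,"rx":0,"ry":0,"rz":0},
    {"x":1,"y":0.3,"z":-0.5,"rx":0,"ry":0,"rz":0}
  ]
}}

```text
time: 0.95
tool_pos: [0.4089, -0.448, 0.2932]
tool_rot: [-0.001, 0.981, 0.194, -0.0]
force: [-0.7, 0.1, 0.9]
gripper_width: 0.085
grip_force: 0.0
```

>>> {"name": "play_rows", "arguments": {
  "moves": [
    {"x":0.4,"y":0.1,"z":-0.1,"rx":0,"ry":0,"rz":0},
    {"x":0.8,"y":0.27,"z":-0.2,"rx":0,"ry":0,"rz":0},
    {"x":0.91,"y":0.27,"z":-0.3,"rx":0,"ry":0,"rz":0},
    {"x":0.91,"y":0.27,"z":-0.4,"rx":0,"ry":0,"rz":0},
    {"x":0.91,"y":0.27,"z":-0.4,"rx":0,"ry":0,"rz":0}
  ]
}}

```text
time: 1.45
tool_pos: [0.4967, -0.4227, 0.2532]
tool_rot: [-0.001, 0.981, 0.192, -0.001]
force: [-0.9, 0.9, -0.6]
gripper_width: 0.0853
grip_force: 0.0
```

```bash
python3 - <<'E'
from h import *
s=readout.get_state(); print(s['time'],s['tool_pos'],s['joint_positions'],s['gripper_width'])
im=optics.get_image("scene")[:,:,::-1]
cv2.imwrite("pics/s2.png",cv2.convertScaleAbs(cv2.resize(im[60:260,80:340],(780,600),interpolation=2),alpha=1.5))
E
```

```text
1.45 [ 0.49674024 -0.42270484  0.25322101] [-8.17938582e-01  6.38037481e-01 -9.41501848e-02  8.41793587e-01
 -9.56207567e-04  1.93811704e+00] 0.0852662762337542
```

View pics/s2.png

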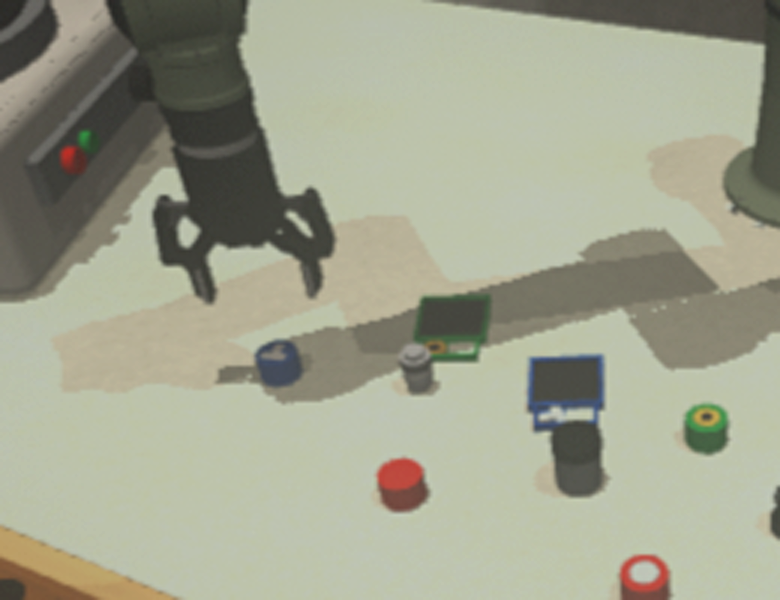

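The open gripper is above the blue mount, with fingertips at crop (210,300) and (315,295), which are px (150,160) and (185,158). I'll work out the open-tip height from those pixels.

```bash
python3 - <<'E'
from h import *
for z in (.07,.08,.09,.1): print(z,ray("scene",167.5,159.2,z)[:2])
im=cv2.imread("pics/scene0.png")[:,:,::-1]
# metal tee/top-face centre in scene: crop(278,352)->px ; hull of blue
hsv=cv2.cvtColor(im.copy(),cv2.COLOR_RGB2HSV)
m=cv2.inRange(hsv,(95,70,30),(130,255,255))[165:195,155:190]
ys,xs=np.nonzero(m); print(xs.min()+155,xs.max()+155,ys.min()+165,ys.max()+165)
print(ray("scene",(xs.min()+xs.max())/2+155,(ys.min()+ys.max())/2+165,.014))
E
```

```text
0.07 [ 0.47518454 -0.4419155 ]
0.08 [ 0.48670947 -0.43251471]
0.09 [ 0.49823439 -0.42311392]
0.1 [ 0.50975931 -0.41371313]
165 178 174 181
[ 0.48753129 -0.43579319  0.014     ]
```

```bash
python3 - <<'E'
from h import *
print(ray("scene",173.1,181.2,.014), ray("scene",172.7,178,.028))
for n,u,v in (("red",294.5,252.9),("yellow",381.1,204)): print(n,ray("scene",u,v,.014))
g=(80+706/3,60+427/3);print("green",ray("scene",*g,.014))
E
```

```text
[ 0.50143453 -0.42249748  0.014     ] [ 0.503276   -0.41928687  0.028     ]
red [ 0.66186053 -0.00399431  0.014     ]
yellow [0.42916311 0.17117018 0.014     ]
green [ 0.47335572 -0.00365892  0.014     ]
```

>>> {"name": "play_rows", "arguments": {
  "moves": [
    {"x":0.03,"y":0,"z":-0.3,"rx":0,"ry":0,"rz":0},
    {"x":0.03,"y":0,"z":-0.55,"rx":0,"ry":0,"rz":0},
    {"x":0.03,"y":0,"z":-0.7,"rx":0,"ry":0,"rz":0},
    {"x":0.03,"y":0,"z":-0.76,"rx":0,"ry":0,"rz":0},
    {"x":0.03,"y":0,"z":-0.76,"rx":0,"ry":0,"rz":0}
  ]
}}

```text
time: 2.0
tool_pos: [0.5007, -0.4228, 0.1785]
tool_rot: [-0.0, 0.981, 0.192, -0.0]
force: [-0.3, -0.0, 0.3]
gripper_width: 0.0852
grip_force: 0.0
```

>>> {"name": "play_rows", "arguments": {
  "moves": [
    {"x":0,"y":0,"z":0,"rx":0,"ry":0,"rz":0},
    {"x":0,"y":0,"z":0,"rx":0,"ry":0,"rz":0},
    {"x":0,"y":0,"z":0,"rx":0,"ry":0,"rz":0},
    {"x":0,"y":0,"z":0,"rx":0,"ry":0,"rz":0},
    {"x":0,"y":0,"z":0,"rx":0,"ry":0,"rz":0},
    {"x":0,"y":0,"z":0,"rx":0,"ry":0,"rz":0},
    {"x":0,"y":0,"z":0,"rx":0,"ry":0,"rz":0},
    {"x":0,"y":0,"z":0,"rx":0,"ry":0,"rz":0}
  ],
  "jaw": 0.3
}}

```text
time: 2.8
tool_pos: [0.502, -0.4227, 0.1799]
tool_rot: [0.001, 0.981, 0.192, 0.001]
force: [-0.8, 0.8, 5.9]
gripper_width: 0.0384
grip_force: 40.5
```

>>> {"name": "play_rows", "arguments": {
  "moves": [
    {"x":0,"y":0,"z":0.2,"rx":0,"ry":0,"rz":0},
    {"x":0,"y":0,"z":0.5,"rx":0,"ry":0,"rz":0},
    {"x":0,"y":0.1,"z":0.8,"rx":0,"ry":0,"rz":0},
    {"x":-0.1,"y":0.4,"z":0.9,"rx":0,"ry":0,"rz":0},
    {"x":-0.2,"y":0.7,"z":0.9,"rx":0,"ry":0,"rz":0},
    {"x":-0.2,"y":1,"z":0.9,"rx":0,"ry":0,"rz":0}
  ]
}}

```text
time: 3.4
tool_pos: [0.4804, -0.3213, 0.2691]
tool_rot: [-0.0, 0.981, 0.192, -0.0]
force: [0.3, -0.3, -1.2]
gripper_width: 0.0387
grip_force: 40.4
```

>>> {"name": "play_rows", "arguments": {
  "moves": [
    {"x":-0.1,"y":0.4,"z":0,"rx":0,"ry":0,"rz":0},
    {"x":-0.2,"y":0.7,"z":0,"rx":0,"ry":0,"rz":0},
    {"x":-0.2,"y":1,"z":0,"rx":0,"ry":0,"rz":0},
    {"x":-0.2,"y":1,"z":0,"rx":0,"ry":0,"rz":0}
  ]
}}

```text
time: 3.8
tool_pos: [0.4604, -0.2189, 0.2685]
tool_rot: [-0.001, 0.981, 0.194, -0.001]
force: [-0.7, -0.8, -1.6]
gripper_width: 0.0387
grip_force: 40.4
```

>>> {"name": "play_rows", "arguments": {
  "moves": [
    {"x":-0.1,"y":0.3,"z":0,"rx":0,"ry":0,"rz":0},
    {"x":-0.24,"y":0.6,"z":0,"rx":0,"ry":0,"rz":0},
    {"x":-0.24,"y":0.7,"z":-0.2,"rx":0,"ry":0,"rz":0},
    {"x":-0.24,"y":0.7,"z":-0.4,"rx":0,"ry":0,"rz":0},
    {"x":-0.24,"y":0.7,"z":-0.55,"rx":0,"ry":0,"rz":0},
    {"x":-0.24,"y":0.7,"z":-0.55,"rx":0,"ry":0,"rz":0}
  ]
}}

```text
time: 4.4
tool_pos: [0.4369, -0.1523, 0.2122]
tool_rot: [-0.001, 0.981, 0.192, -0.001]
force: [-0.6, -0.0, -0.9]
gripper_width: 0.0388
grip_force: 40.5
```

```bash
python3 - <<'E'
from h import *
s=readout.get_state(); print(s['time'],s['tool_pos'],s['joint_positions'],s['gripper_width'])
a=optics.get_image("scene")[110:260,200:400]; b=optics.get_image("top")[150:300,280:480]
cv2.imwrite("pics/s3.png",cv2.convertScaleAbs(cv2.resize(np.hstack([a,b])[:,:,::-1],(800,300),interpolation=2),alpha=1.5))
E
```

```text
4.4 [ 0.43686949 -0.1522596   0.21224591] [-4.95055810e-01  4.06968374e-01 -6.57650478e-01  5.09082446e-01
 -2.40842634e-04  2.25980144e+00] 0.03875839100894586
```

View pics/s3.png

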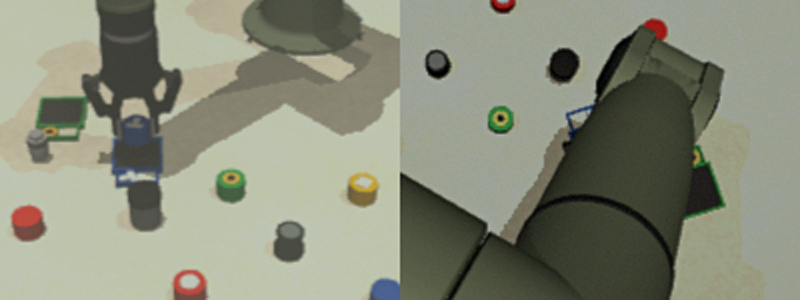

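The blue mount is held upright just above its tray; in the scene half it is at (137,130), with the pad below at (137,160).

>>> {"name": "play_rows", "arguments": {
  "moves": [
    {"x":0,"y":0,"z":-0.1,"rx":0,"ry":0,"rz":0},
    {"x":0,"y":0,"z":-0.18,"rx":0,"ry":0,"rz":0},
    {"x":0,"y":0,"z":-0.23,"rx":0,"ry":0,"rz":0},
    {"x":0,"y":0,"z":-0.26,"rx":0,"ry":0,"rz":0},
    {"x":0,"y":0,"z":-0.26,"rx":0,"ry":0,"rz":0}
  ]
}}

```text
time: 5.0
tool_pos: [0.4373, -0.1523, 0.1872]
tool_rot: [-0.0, 0.981, 0.192, -0.0]
force: [0.4, 0.0, -0.5]
gripper_width: 0.0388
grip_force: 40.5
```

>>> {"name": "play_rows", "arguments": {
  "moves": [
    {"x":0,"y":0,"z":-0.01,"rx":0,"ry":0,"rz":0},
    {"x":0,"y":0,"z":-0.02,"rx":0,"ry":0,"rz":0},
    {"x":0,"y":0,"z":-0.02,"rx":0,"ry":0,"rz":0}
  ]
}}

```text
time: 5.3
tool_pos: [0.4375, -0.1524, 0.1857]
tool_rot: [0.0, 0.981, 0.192, 0.0]
force: [0.6, 0.5, -0.4]
gripper_width: 0.0383
grip_force: 40.5
```

>>> {"name": "play_rows", "arguments": {
  "moves": [
    {"x":0,"y":0,"z":-0.01,"rx":0,"ry":0,"rz":0},
    {"x":0,"y":0,"z":-0.02,"rx":0,"ry":0,"rz":0},
    {"x":0,"y":0,"z":-0.02,"rx":0,"ry":0,"rz":0}
  ]
}}

```text
time: 5.6
tool_pos: [0.4376, -0.1524, 0.1848]
tool_rot: [0.0, 0.981, 0.192, 0.0]
force: [-3.5, 0.9, 13.1]
gripper_width: 0.0386
grip_force: 42.0
```

>>> {"name": "play_rows", "arguments": {
  "moves": [
    {"x":0,"y":0,"z":-0.01,"rx":0,"ry":0,"rz":0},
    {"x":0,"y":0,"z":-0.01,"rx":0,"ry":0,"rz":0}
  ]
}}

```text
time: 5.8
tool_pos: [0.4376, -0.1524, 0.1848]
tool_rot: [0.0, 0.981, 0.192, 0.0]
force: [-5.9, 2.9, 25.2]
gripper_width: 0.0383
grip_force: 43.2
```

>>> {"name": "play_rows", "arguments": {
  "moves": [
    {"x":0,"y":0,"z":0.015,"rx":0,"ry":0,"rz":0},
    {"x":0,"y":0,"z":0.015,"rx":0,"ry":0,"rz":0}
  ]
}}

```text
time: 6.0
tool_pos: [0.4377, -0.1525, 0.1849]
tool_rot: [0.0, 0.981, 0.192, 0.0]
force: [-1.3, 0.7, 11.1]
gripper_width: 0.0386
grip_force: 41.4
```

>>> {"name": "play_rows", "arguments": {
  "moves": [
    {"x":0,"y":0,"z":0,"rx":0,"ry":0,"rz":0},
    {"x":0,"y":0,"z":0,"rx":0,"ry":0,"rz":0},
    {"x":0,"y":0,"z":0,"rx":0,"ry":0,"rz":0},
    {"x":0,"y":0,"z":0.03,"rx":0,"ry":0,"rz":0},
    {"x":0,"y":0,"z":0.1,"rx":0,"ry":0,"rz":0},
    {"x":0,"y":0,"z":0.3,"rx":0,"ry":0,"rz":0},
    {"x":0,"y":0,"z":0.6,"rx":0,"ry":0,"rz":0},
    {"x":0,"y":0,"z":0.8,"rx":0,"ry":0,"rz":0}
  ],
  "jaw": 0.85
}}

```text
time: 6.8
tool_pos: [0.4377, -0.1525, 0.2661]
tool_rot: [0.0, 0.981, 0.192, 0.0]
force: [0.5, 0.6, 0.0]
gripper_width: 0.0728
grip_force: 0.0
```

>>> {"name": "play_rows", "arguments": {
  "moves": [
    {"x":0.05,"y":0.4,"z":0,"rx":0,"ry":0,"rz":0},
    {"x":0.15,"y":0.8,"z":0,"rx":0,"ry":0,"rz":0},
    {"x":0.2,"y":1,"z":0,"rx":0,"ry":0,"rz":0},
    {"x":0.2,"y":1,"z":0,"rx":0,"ry":0,"rz":0}
  ],
  "jaw": 1
}}

```text
time: 7.2
tool_pos: [0.4577, -0.0503, 0.2648]
tool_rot: [-0.0, 0.981, 0.194, 0.0]
force: [-0.7, -1.0, 0.7]
gripper_width: 0.0856
grip_force: 0.0
```

>>> {"name": "play_rows", "arguments": {
  "moves": [
    {"x":0.1,"y":0.35,"z":0,"rx":0,"ry":0,"rz":0},
    {"x":0.15,"y":0.5,"z":-0.1,"rx":0,"ry":0,"rz":0},
    {"x":0.15,"y":0.5,"z":-0.35,"rx":0,"ry":0,"rz":0},
    {"x":0.15,"y":0.5,"z":-0.6,"rx":0,"ry":0,"rz":0},
    {"x":0.15,"y":0.5,"z":-0.8,"rx":0,"ry":0,"rz":0},
    {"x":0.15,"y":0.5,"z":-0.88,"rx":0,"ry":0,"rz":0},
    {"x":0.15,"y":0.5,"z":-0.88,"rx":0,"ry":0,"rz":0}
  ]
}}

```text
time: 7.9
tool_pos: [0.472, -0.0029, 0.1755]
tool_rot: [-0.0, 0.981, 0.192, -0.001]
force: [-0.6, 0.1, 0.3]
gripper_width: 0.0854
grip_force: 0.0
```

```bash
python3 - <<'E'
from h import *
s=readout.get_state(); print(s['time'],s['tool_pos'],s['joint_positions'],s['force'])
a=optics.get_image("scene")[110:260,200:400]; b=optics.get_image("top")[150:300,280:480]
cv2.imwrite("pics/s4.png",cv2.convertScaleAbs(cv2.resize(np.hstack([a,b])[:,:,::-1],(800,300),interpolation=2),alpha=1.5))
E
```

```text
7.9 [ 0.47202883 -0.00290553  0.17553585] [-1.62650264e-01  4.84059262e-01 -6.62070758e-01  4.26710443e-01
 -2.27635796e-04  2.59296609e+00] [-0.61925479  0.12155142  0.27388389]
```

View pics/s4.png

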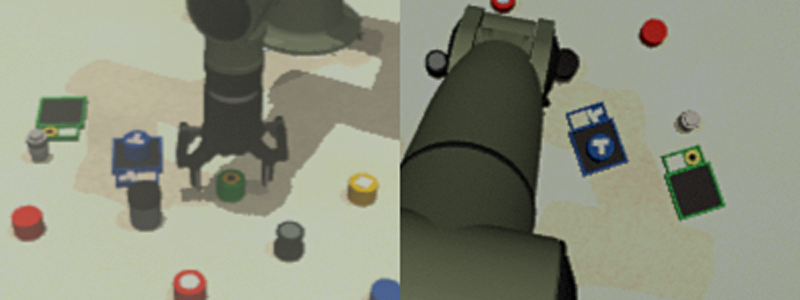

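The blue mount stands inside its tray with the tee up, at top-half (600,147), and the fingers straddle the green mount.

>>> {"name": "play_rows", "arguments": {
  "moves": [
    {"x":0,"y":0,"z":0.03,"rx":0,"ry":0,"rz":0},
    {"x":0,"y":0,"z":0.03,"rx":0,"ry":0,"rz":0},
    {"x":0,"y":0,"z":0.03,"rx":0,"ry":0,"rz":0},
    {"x":0,"y":0,"z":0.03,"rx":0,"ry":0,"rz":0},
    {"x":0,"y":0,"z":0.03,"rx":0,"ry":0,"rz":0},
    {"x":0,"y":0,"z":0.03,"rx":0,"ry":0,"rz":0},
    {"x":0,"y":0,"z":0.03,"rx":0,"ry":0,"rz":0},
    {"x":0,"y":0,"z":0.03,"rx":0,"ry":0,"rz":0}
  ],
  "jaw": 0.3
}}

```text
time: 8.8
tool_pos: [0.4728, -0.0024, 0.1801]
tool_rot: [0.0, 0.981, 0.192, 0.001]
force: [-1.8, 0.4, 7.2]
gripper_width: 0.0385
grip_force: 39.4
```

>>> {"name": "play_rows", "arguments": {
  "moves": [
    {"x":0,"y":0,"z":0.2,"rx":0,"ry":0,"rz":0},
    {"x":0,"y":0,"z":0.6,"rx":0,"ry":0,"rz":0},
    {"x":0,"y":0,"z":0.9,"rx":0,"ry":0,"rz":0},
    {"x":-0.1,"y":-0.3,"z":1,"rx":0,"ry":0,"rz":0},
    {"x":-0.3,"y":-0.7,"z":1,"rx":0,"ry":0,"rz":0},
    {"x":-0.3,"y":-1,"z":1,"rx":0,"ry":0,"rz":0},
    {"x":-0.3,"y":-1,"z":1,"rx":0,"ry":0,"rz":0}
  ]
}}

```text
time: 9.5
tool_pos: [0.4426, -0.1051, 0.2798]
tool_rot: [0.001, 0.982, 0.19, 0.001]
force: [0.7, -0.7, -0.5]
gripper_width: 0.0388
grip_force: 40.6
```

>>> {"name": "play_rows", "arguments": {
  "moves": [
    {"x":-0.2,"y":-0.4,"z":0,"rx":0,"ry":0,"rz":0},
    {"x":-0.3,"y":-0.8,"z":0,"rx":0,"ry":0,"rz":0},
    {"x":-0.4,"y":-1,"z":0,"rx":0,"ry":0,"rz":0},
    {"x":-0.4,"y":-1,"z":0,"rx":0,"ry":0,"rz":0}
  ]
}}

```text
time: 9.9
tool_pos: [0.402, -0.2039, 0.2792]
tool_rot: [0.0, 0.982, 0.19, 0.0]
force: [-0.3, 1.1, -0.3]
gripper_width: 0.0387
grip_force: 40.7
```

>>> {"name": "play_rows", "arguments": {
  "moves": [
    {"x":-0.1,"y":-0.4,"z":0,"rx":0,"ry":0,"rz":0},
    {"x":-0.2,"y":-0.7,"z":0,"rx":0,"ry":0,"rz":0},
    {"x":-0.27,"y":-0.94,"z":-0.15,"rx":0,"ry":0,"rz":0},
    {"x":-0.27,"y":-0.94,"z":-0.4,"rx":0,"ry":0,"rz":0},
    {"x":-0.27,"y":-0.94,"z":-0.65,"rx":0,"ry":0,"rz":0},
    {"x":-0.27,"y":-0.94,"z":-0.82,"rx":0,"ry":0,"rz":0},
    {"x":-0.27,"y":-0.94,"z":-0.9,"rx":0,"ry":0,"rz":0},
    {"x":-0.27,"y":-0.94,"z":-0.9,"rx":0,"ry":0,"rz":0}
  ]
}}

```text
time: 10.7
tool_pos: [0.3756, -0.2952, 0.1883]
tool_rot: [-0.001, 0.981, 0.193, -0.001]
force: [-0.1, 1.0, -0.8]
gripper_width: 0.0387
grip_force: 40.7
```

>>> {"name": "play_rows", "arguments": {
  "moves": [
    {"x":0,"y":0,"z":-0.01,"rx":0,"ry":0,"rz":0},
    {"x":0,"y":0,"z":-0.02,"rx":0,"ry":0,"rz":0},
    {"x":0,"y":0,"z":-0.02,"rx":0,"ry":0,"rz":0}
  ]
}}

```text
time: 11.0
tool_pos: [0.3759, -0.2965, 0.1879]
tool_rot: [0.001, 0.981, 0.192, 0.0]
force: [0.4, -0.1, -0.8]
gripper_width: 0.0386
grip_force: 40.7
```

>>> {"name": "play_rows", "arguments": {
  "moves": [
    {"x":0,"y":0,"z":-0.01,"rx":0,"ry":0,"rz":0},
    {"x":0,"y":0,"z":-0.02,"rx":0,"ry":0,"rz":0},
    {"x":0,"y":0,"z":-0.02,"rx":0,"ry":0,"rz":0}
  ]
}}

```text
time: 11.3
tool_pos: [0.3754, -0.2964, 0.1852]
tool_rot: [0.0, 0.981, 0.192, 0.0]
force: [-0.6, -0.2, -0.5]
gripper_width: 0.0385
grip_force: 40.7
```

>>> {"name": "play_rows", "arguments": {
  "moves": [
    {"x":0,"y":0,"z":-0.01,"rx":0,"ry":0,"rz":0},
    {"x":0,"y":0,"z":-0.01,"rx":0,"ry":0,"rz":0},
    {"x":0,"y":0,"z":-0.01,"rx":0,"ry":0,"rz":0}
  ]
}}

```text
time: 11.6
tool_pos: [0.3754, -0.2964, 0.1851]
tool_rot: [0.0, 0.981, 0.192, 0.0]
force: [-1.5, 2.2, 11.4]
gripper_width: 0.0387
grip_force: 42.0
```

>>> {"name": "play_rows", "arguments": {
  "moves": [
    {"x":0,"y":0,"z":0,"rx":0,"ry":0,"rz":0},
    {"x":0,"y":0,"z":0,"rx":0,"ry":0,"rz":0},
    {"x":0,"y":0,"z":0,"rx":0,"ry":0,"rz":0},
    {"x":0,"y":0,"z":0.03,"rx":0,"ry":0,"rz":0},
    {"x":0,"y":0,"z":0.1,"rx":0,"ry":0,"rz":0},
    {"x":0,"y":0,"z":0.3,"rx":0,"ry":0,"rz":0},
    {"x":0,"y":0,"z":0.6,"rx":0,"ry":0,"rz":0},
    {"x":0,"y":0,"z":0.9,"rx":0,"ry":0,"rz":0}
  ],
  "jaw": 0.85
}}

```text
time: 12.4
tool_pos: [0.3753, -0.2962, 0.2753]
tool_rot: [-0.0, 0.981, 0.192, -0.0]
force: [1.3, -0.4, -0.3]
gripper_width: 0.0725
grip_force: 0.0
```

>>> {"name": "play_rows", "arguments": {
  "moves": [
    {"x":0,"y":0.4,"z":0,"rx":0,"ry":0,"rz":0.05},
    {"x":0,"y":0.8,"z":0,"rx":0,"ry":0,"rz":0.1},
    {"x":0,"y":1,"z":0,"rx":0,"ry":0,"rz":0.15},
    {"x":0,"y":1,"z":0,"rx":0,"ry":0,"rz":0.2}
  ],
  "jaw": 1
}}

```text
time: 12.8
tool_pos: [0.3747, -0.1937, 0.2746]
tool_rot: [-0.001, 0.922, 0.387, -0.0]
force: [-0.8, -0.8, 0.4]
gripper_width: 0.0851
grip_force: 0.0
```

>>> {"name": "play_rows", "arguments": {
  "moves": [
    {"x":0.1,"y":0.4,"z":0,"rx":0,"ry":0,"rz":0},
    {"x":0.1,"y":0.8,"z":0,"rx":0,"ry":0,"rz":0},
    {"x":0.1,"y":1,"z":0,"rx":0,"ry":0,"rz":0}
  ]
}}

```text
time: 13.1
tool_pos: [0.3848, -0.0942, 0.2745]
tool_rot: [-0.001, 0.923, 0.384, -0.0]
force: [0.2, 0.0, -0.2]
gripper_width: 0.0856
grip_force: 0.0
```

>>> {"name": "play_rows", "arguments": {
  "moves": [
    {"x":0.1,"y":0.4,"z":0,"rx":0,"ry":0,"rz":0},
    {"x":0.1,"y":0.8,"z":0,"rx":0,"ry":0,"rz":0},
    {"x":0.1,"y":1,"z":0,"rx":0,"ry":0,"rz":0}
  ]
}}

```text
time: 13.4
tool_pos: [0.3951, 0.0059, 0.2747]
tool_rot: [-0.0, 0.923, 0.384, 0.0]
force: [0.8, 0.1, 0.1]
gripper_width: 0.0854
grip_force: 0.0
```

>>> {"name": "play_rows", "arguments": {
  "moves": [
    {"x":0.1,"y":0.4,"z":0,"rx":0,"ry":0,"rz":0},
    {"x":0.2,"y":0.8,"z":0,"rx":0,"ry":0,"rz":0},
    {"x":0.2,"y":1,"z":0,"rx":0,"ry":0,"rz":0},
    {"x":0.2,"y":1,"z":0,"rx":0,"ry":0,"rz":0}
  ]
}}

```text
time: 13.8
tool_pos: [0.4156, 0.1056, 0.2747]
tool_rot: [-0.0, 0.923, 0.385, 0.0]
force: [-0.6, -0.7, -1.0]
gripper_width: 0.0853
grip_force: 0.0
```

>>> {"name": "play_rows", "arguments": {
  "moves": [
    {"x":0.14,"y":0.4,"z":0,"rx":0,"ry":0,"rz":0},
    {"x":0.14,"y":0.66,"z":-0.1,"rx":0,"ry":0,"rz":0},
    {"x":0.14,"y":0.66,"z":-0.4,"rx":0,"ry":0,"rz":0},
    {"x":0.14,"y":0.66,"z":-0.7,"rx":0,"ry":0,"rz":0},
    {"x":0.14,"y":0.66,"z":-0.9,"rx":0,"ry":0,"rz":0},
    {"x":0.14,"y":0.66,"z":-0.96,"rx":0,"ry":0,"rz":0},
    {"x":0.14,"y":0.66,"z":-0.96,"rx":0,"ry":0,"rz":0}
  ]
}}

```text
time: 14.5
tool_pos: [0.4292, 0.1688, 0.1779]
tool_rot: [-0.0, 0.924, 0.383, -0.001]
force: [-0.2, -0.5, -0.1]
gripper_width: 0.0851
grip_force: 0.0
```

```bash
python3 - <<'E'
from h import *
s=readout.get_state(); print(s['time'],s['tool_pos'],s['joint_positions'],s['force'])
a=optics.get_image("scene")[130:280,350:550]; b=optics.get_image("top")[150:300,300:500]
cv2.imwrite("pics/s5.png",cv2.convertScaleAbs(cv2.resize(np.hstack([a,b])[:,:,::-1],(800,300),interpolation=2),alpha=1.5))
E
```

```text
14.5 [0.42923161 0.1688308  0.17785835] [ 2.14569223e-01  4.66142073e-01 -6.88344242e-01  4.18124656e-01
 -2.73405565e-04  2.57043492e+00] [-0.24573061 -0.45777822 -0.07494371]
```

View pics/s5.png

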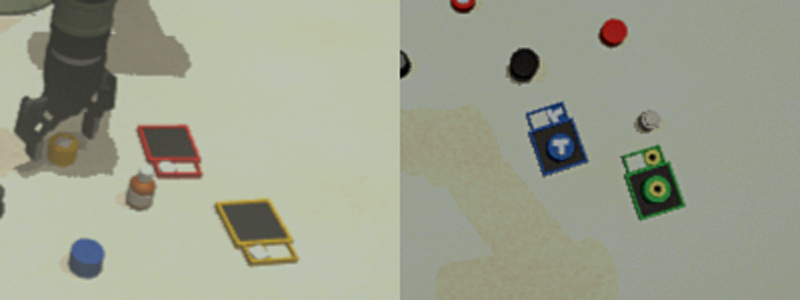

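Blue and green stand centred in their trays, at top-half (560,147) and (657,189), and the gripper straddles yellow at (62,148).

>>> {"name": "play_rows", "arguments": {
  "moves": [
    {"x":0,"y":0.02,"z":0,"rx":0,"ry":0,"rz":0},
    {"x":0,"y":0.02,"z":0,"rx":0,"ry":0,"rz":0},
    {"x":0,"y":0.02,"z":0,"rx":0,"ry":0,"rz":0},
    {"x":0,"y":0.02,"z":0,"rx":0,"ry":0,"rz":0},
    {"x":0,"y":0.02,"z":0,"rx":0,"ry":0,"rz":0},
    {"x":0,"y":0.02,"z":0,"rx":0,"ry":0,"rz":0},
    {"x":0,"y":0.02,"z":0,"rx":0,"ry":0,"rz":0},
    {"x":0,"y":0.02,"z":0,"rx":0,"ry":0,"rz":0}
  ],
  "jaw": 0.3
}}

```text
time: 15.4
tool_pos: [0.4298, 0.1717, 0.179]
tool_rot: [0.0, 0.924, 0.383, 0.001]
force: [-1.3, -0.1, 6.6]
gripper_width: 0.0388
grip_force: 39.5
```

>>> {"name": "play_rows", "arguments": {
  "moves": [
    {"x":0,"y":0,"z":0.2,"rx":0,"ry":0,"rz":0},
    {"x":0,"y":0,"z":0.6,"rx":0,"ry":0,"rz":0},
    {"x":0,"y":0,"z":0.9,"rx":0,"ry":0,"rz":0},
    {"x":0.1,"y":0.3,"z":1,"rx":0,"ry":0,"rz":0},
    {"x":0.2,"y":0.7,"z":1,"rx":0,"ry":0,"rz":0},
    {"x":0.2,"y":1,"z":1,"rx":0,"ry":0,"rz":0}
  ]
}}

```text
time: 16.0
tool_pos: [0.4508, 0.2734, 0.2794]
tool_rot: [-0.0, 0.924, 0.383, 0.002]
force: [0.1, 0.1, -1.2]
gripper_width: 0.0391
grip_force: 40.6
```

>>> {"name": "play_rows", "arguments": {
  "moves": [
    {"x":0.1,"y":0.4,"z":0,"rx":0,"ry":0,"rz":0},
    {"x":0.2,"y":0.8,"z":0,"rx":0,"ry":0,"rz":0},
    {"x":0.2,"y":1,"z":0,"rx":0,"ry":0,"rz":0},
    {"x":0.2,"y":1,"z":0,"rx":0,"ry":0,"rz":0}
  ]
}}

```text
time: 16.4
tool_pos: [0.4693, 0.3741, 0.278]
tool_rot: [-0.0, 0.923, 0.385, 0.0]
force: [-0.0, 0.0, -0.8]
gripper_width: 0.0391
grip_force: 40.6
```

>>> {"name": "play_rows", "arguments": {
  "moves": [
    {"x":0.1,"y":0.3,"z":0,"rx":0,"ry":0,"rz":0},
    {"x":0.19,"y":0.52,"z":-0.1,"rx":0,"ry":0,"rz":0},
    {"x":0.19,"y":0.52,"z":-0.4,"rx":0,"ry":0,"rz":0},
    {"x":0.19,"y":0.52,"z":-0.65,"rx":0,"ry":0,"rz":0},
    {"x":0.19,"y":0.52,"z":-0.82,"rx":0,"ry":0,"rz":0},
    {"x":0.19,"y":0.52,"z":-0.9,"rx":0,"ry":0,"rz":0},
    {"x":0.19,"y":0.52,"z":-0.9,"rx":0,"ry":0,"rz":0}
  ]
}}

```text
time: 17.1
tool_pos: [0.488, 0.4225, 0.187]
tool_rot: [0.0, 0.924, 0.383, -0.001]
force: [-0.7, 0.8, -0.5]
gripper_width: 0.0387
grip_force: 40.6
```

>>> {"name": "play_rows", "arguments": {
  "moves": [
    {"x":0,"y":0,"z":-0.01,"rx":0,"ry":0,"rz":0},
    {"x":0,"y":0,"z":-0.02,"rx":0,"ry":0,"rz":0},
    {"x":0,"y":0,"z":-0.02,"rx":0,"ry":0,"rz":0}
  ]
}}

```text
time: 17.4
tool_pos: [0.4889, 0.4238, 0.1872]
tool_rot: [-0.0, 0.924, 0.383, 0.001]
force: [-0.7, 0.4, -0.8]
gripper_width: 0.0384
grip_force: 40.6
```

>>> {"name": "play_rows", "arguments": {
  "moves": [
    {"x":0,"y":0,"z":-0.01,"rx":0,"ry":0,"rz":0},
    {"x":0,"y":0,"z":-0.02,"rx":0,"ry":0,"rz":0},
    {"x":0,"y":0,"z":-0.02,"rx":0,"ry":0,"rz":0}
  ]
}}

```text
time: 17.7
tool_pos: [0.4884, 0.4236, 0.1842]
tool_rot: [0.0, 0.924, 0.383, -0.0]
force: [0.4, 0.2, -1.1]
gripper_width: 0.0388
grip_force: 40.6
```

>>> {"name": "play_rows", "arguments": {
  "moves": [
    {"x":0,"y":0,"z":-0.01,"rx":0,"ry":0,"rz":0},
    {"x":0,"y":0,"z":-0.01,"rx":0,"ry":0,"rz":0},
    {"x":0,"y":0,"z":-0.01,"rx":0,"ry":0,"rz":0}
  ]
}}

```text
time: 18.0
tool_pos: [0.4884, 0.4237, 0.184]
tool_rot: [0.0, 0.924, 0.383, 0.0]
force: [-1.2, -1.3, 5.7]
gripper_width: 0.0388
grip_force: 41.5
```

>>> {"name": "play_rows", "arguments": {
  "moves": [
    {"x":0,"y":0,"z":0,"rx":0,"ry":0,"rz":0},
    {"x":0,"y":0,"z":0,"rx":0,"ry":0,"rz":0},
    {"x":0,"y":0,"z":0,"rx":0,"ry":0,"rz":0},
    {"x":0,"y":0,"z":0.03,"rx":0,"ry":0,"rz":0},
    {"x":0,"y":0,"z":0.1,"rx":0,"ry":0,"rz":0},
    {"x":0,"y":0,"z":0.3,"rx":0,"ry":0,"rz":0},
    {"x":0,"y":0,"z":0.6,"rx":0,"ry":0,"rz":0},
    {"x":0,"y":0,"z":0.9,"rx":0,"ry":0,"rz":0}
  ],
  "jaw": 0.85
}}

```text
time: 18.8
tool_pos: [0.4883, 0.4235, 0.2743]
tool_rot: [0.0, 0.924, 0.383, -0.0]
force: [0.5, -0.1, -0.7]
gripper_width: 0.0725
grip_force: 0.0
```

>>> {"name": "play_rows", "arguments": {
  "moves": [
    {"x":0.15,"y":-0.4,"z":0,"rx":0,"ry":0,"rz":0},
    {"x":0.3,"y":-0.8,"z":0,"rx":0,"ry":0,"rz":0},
    {"x":0.4,"y":-1,"z":0,"rx":0,"ry":0,"rz":0},
    {"x":0.4,"y":-1,"z":0,"rx":0,"ry":0,"rz":0}
  ],
  "jaw": 1
}}

```text
time: 19.2
tool_pos: [0.5299, 0.321, 0.274]
tool_rot: [0.0, 0.924, 0.381, 0.0]
force: [-0.5, -0.7, 0.5]
gripper_width: 0.0853
grip_force: 0.0
```

>>> {"name": "play_rows", "arguments": {
  "moves": [
    {"x":0.15,"y":-0.4,"z":0,"rx":0,"ry":0,"rz":0},
    {"x":0.3,"y":-0.8,"z":0,"rx":0,"ry":0,"rz":0},
    {"x":0.4,"y":-1,"z":0,"rx":0,"ry":0,"rz":0},
    {"x":0.4,"y":-1,"z":0,"rx":0,"ry":0,"rz":0}
  ]
}}

```text
time: 19.6
tool_pos: [0.5697, 0.2218, 0.2737]
tool_rot: [0.0, 0.924, 0.382, 0.001]
force: [0.4, -0.0, 0.7]
gripper_width: 0.0853
grip_force: 0.0
```

>>> {"name": "play_rows", "arguments": {
  "moves": [
    {"x":0.15,"y":-0.4,"z":0,"rx":0,"ry":0,"rz":0},
    {"x":0.3,"y":-0.8,"z":0,"rx":0,"ry":0,"rz":0},
    {"x":0.5,"y":-1,"z":0,"rx":0,"ry":0,"rz":0},
    {"x":0.5,"y":-1,"z":0,"rx":0,"ry":0,"rz":0}
  ]
}}

```text
time: 20.0
tool_pos: [0.6205, 0.1223, 0.2737]
tool_rot: [0.0, 0.924, 0.382, 0.001]
force: [-0.0, 0.1, 0.5]
gripper_width: 0.0855
grip_force: 0.0
```

>>> {"name": "play_rows", "arguments": {
  "moves": [
    {"x":0.15,"y":-0.4,"z":0,"rx":0,"ry":0,"rz":0},
    {"x":0.3,"y":-0.8,"z":0,"rx":0,"ry":0,"rz":0},
    {"x":0.45,"y":-1,"z":0,"rx":0,"ry":0,"rz":0},
    {"x":0.45,"y":-1,"z":0,"rx":0,"ry":0,"rz":0}
  ]
}}

```text
time: 20.4
tool_pos: [0.6649, 0.0225, 0.2734]
tool_rot: [0.0, 0.924, 0.382, 0.001]
force: [-0.9, 0.1, -0.1]
gripper_width: 0.0855
grip_force: 0.0
```

```bash
python3 - <<'E'
from h import *
s=readout.get_state(); print(s['time'],s['tool_pos'],s['joint_positions'],s['force'])
a=optics.get_image("scene")[150:300,230:430]; b=optics.get_image("top")[130:280,150:350]
cv2.imwrite("pics/s6.png",cv2.convertScaleAbs(cv2.resize(np.hstack([a,b])[:,:,::-1],(800,300),interpolation=2),alpha=1.5))
E
```

```text
20.4 [0.66487928 0.02254907 0.27342276] [-7.69761284e-02  6.38016625e-01 -3.62614002e-02  8.94654580e-01
  8.90824607e-05  2.27993046e+00] [-0.88442073  0.1103807  -0.09402183]
```

View pics/s6.png

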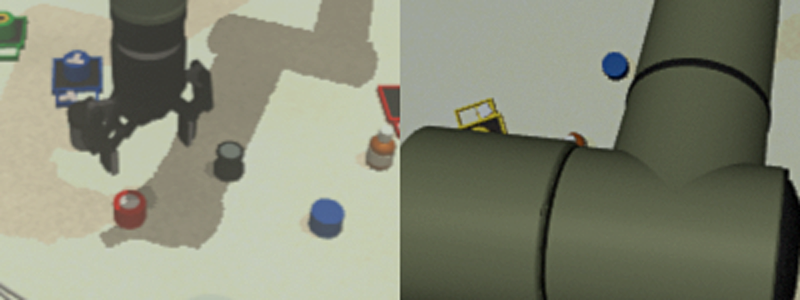

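Red mount with its steel disc is at scene-half (130,208), just below and to the −y side of the gripper. The way down is clear.

>>> {"name": "play_rows", "arguments": {
  "moves": [
    {"x":-0.02,"y":-0.25,"z":0,"rx":0,"ry":0,"rz":0},
    {"x":-0.02,"y":-0.25,"z":-0.2,"rx":0,"ry":0,"rz":0},
    {"x":-0.02,"y":-0.25,"z":-0.5,"rx":0,"ry":0,"rz":0},
    {"x":-0.02,"y":-0.25,"z":-0.75,"rx":0,"ry":0,"rz":0},
    {"x":-0.02,"y":-0.25,"z":-0.9,"rx":0,"ry":0,"rz":0},
    {"x":-0.02,"y":-0.25,"z":-0.95,"rx":0,"ry":0,"rz":0},
    {"x":-0.02,"y":-0.25,"z":-0.95,"rx":0,"ry":0,"rz":0}
  ]
}}

```text
time: 21.2
tool_pos: [0.6612, -0.0003, 0.1779]
tool_rot: [-0.0, 0.923, 0.384, -0.0]
force: [0.2, 0.4, 0.5]
gripper_width: 0.0854
grip_force: 0.0
```

>>> {"name": "play_rows", "arguments": {
  "moves": [
    {"x":0,"y":0,"z":0,"rx":0,"ry":0,"rz":0},
    {"x":0,"y":0,"z":0,"rx":0,"ry":0,"rz":0},
    {"x":0,"y":0,"z":0,"rx":0,"ry":0,"rz":0},
    {"x":0,"y":0,"z":0,"rx":0,"ry":0,"rz":0},
    {"x":0,"y":0,"z":0,"rx":0,"ry":0,"rz":0},
    {"x":0,"y":0,"z":0,"rx":0,"ry":0,"rz":0},
    {"x":0,"y":0,"z":0,"rx":0,"ry":0,"rz":0},
    {"x":0,"y":0,"z":0,"rx":0,"ry":0,"rz":0}
  ],
  "jaw": 0.3
}}

```text
time: 22.0
tool_pos: [0.6621, -0.0016, 0.1796]
tool_rot: [0.001, 0.924, 0.383, 0.001]
force: [-0.7, -0.7, 5.5]
gripper_width: 0.0389
grip_force: 40.3
```

>>> {"name": "play_rows", "arguments": {
  "moves": [
    {"x":0,"y":0,"z":0.2,"rx":0,"ry":0,"rz":0},
    {"x":0,"y":0,"z":0.6,"rx":0,"ry":0,"rz":0},
    {"x":0,"y":0,"z":0.9,"rx":0,"ry":0,"rz":0},
    {"x":-0.2,"y":0.2,"z":1,"rx":0,"ry":0,"rz":0},
    {"x":-0.5,"y":0.5,"z":1,"rx":0,"ry":0,"rz":0},
    {"x":-0.8,"y":0.8,"z":1,"rx":0,"ry":0,"rz":0},
    {"x":-1,"y":1,"z":1,"rx":0,"ry":0,"rz":0}
  ]
}}

```text
time: 22.7
tool_pos: [0.5591, 0.1, 0.2781]
tool_rot: [-0.001, 0.923, 0.384, -0.001]
force: [0.5, 0.0, -0.6]
gripper_width: 0.0385
grip_force: 40.5
```

>>> {"name": "play_rows", "arguments": {
  "moves": [
    {"x":-0.3,"y":0.3,"z":0,"rx":0,"ry":0,"rz":0},
    {"x":-0.6,"y":0.6,"z":0,"rx":0,"ry":0,"rz":0},
    {"x":-0.9,"y":0.9,"z":0,"rx":0,"ry":0,"rz":0},
    {"x":-1,"y":1,"z":0,"rx":0,"ry":0,"rz":0},
    {"x":-1,"y":1,"z":0,"rx":0,"ry":0,"rz":0}
  ]
}}

```text
time: 23.2
tool_pos: [0.4599, 0.1998, 0.2782]
tool_rot: [-0.0, 0.923, 0.385, -0.0]
force: [0.6, -0.4, -0.8]
gripper_width: 0.0387
grip_force: 40.5
```

>>> {"name": "play_rows", "arguments": {
  "moves": [
    {"x":-0.3,"y":0.3,"z":0,"rx":0,"ry":0,"rz":0},
    {"x":-0.6,"y":0.6,"z":0,"rx":0,"ry":0,"rz":0},
    {"x":-0.9,"y":0.9,"z":0,"rx":0,"ry":0,"rz":0},
    {"x":-0.95,"y":1,"z":0,"rx":0,"ry":0,"rz":0},
    {"x":-0.95,"y":1,"z":0,"rx":0,"ry":0,"rz":0}
  ]
}}

```text
time: 23.7
tool_pos: [0.3669, 0.2994, 0.2784]
tool_rot: [0.0, 0.923, 0.384, 0.001]
force: [1.3, 0.8, -1.1]
gripper_width: 0.0385
grip_force: 40.7
```

>>> {"name": "play_rows", "arguments": {
  "moves": [
    {"x":0,"y":0.14,"z":0,"rx":0,"ry":0,"rz":0},
    {"x":0,"y":0.14,"z":-0.2,"rx":0,"ry":0,"rz":0},
    {"x":0,"y":0.14,"z":-0.45,"rx":0,"ry":0,"rz":0},
    {"x":0,"y":0.14,"z":-0.7,"rx":0,"ry":0,"rz":0},
    {"x":0,"y":0.14,"z":-0.85,"rx":0,"ry":0,"rz":0},
    {"x":0,"y":0.14,"z":-0.91,"rx":0,"ry":0,"rz":0},
    {"x":0,"y":0.14,"z":-0.91,"rx":0,"ry":0,"rz":0}
  ]
}}

```text
time: 24.4
tool_pos: [0.3674, 0.3123, 0.1865]
tool_rot: [0.0, 0.924, 0.383, -0.0]
force: [-0.9, 0.2, -0.7]
gripper_width: 0.0385
grip_force: 40.7
```

>>> {"name": "play_rows", "arguments": {
  "moves": [
    {"x":0,"y":0,"z":-0.01,"rx":0,"ry":0,"rz":0},
    {"x":0,"y":0,"z":-0.02,"rx":0,"ry":0,"rz":0},
    {"x":0,"y":0,"z":-0.02,"rx":0,"ry":0,"rz":0}
  ]
}}

```text
time: 24.7
tool_pos: [0.3669, 0.3128, 0.1858]
tool_rot: [-0.0, 0.924, 0.383, 0.001]
force: [-0.4, 0.2, -0.4]
gripper_width: 0.0389
grip_force: 40.7
```

>>> {"name": "play_rows", "arguments": {
  "moves": [
    {"x":0,"y":0,"z":-0.01,"rx":0,"ry":0,"rz":0},
    {"x":0,"y":0,"z":-0.01,"rx":0,"ry":0,"rz":0},
    {"x":0,"y":0,"z":-0.01,"rx":0,"ry":0,"rz":0}
  ]
}}

```text
time: 25.0
tool_pos: [0.3667, 0.3128, 0.1845]
tool_rot: [-0.0, 0.924, 0.383, 0.0]
force: [0.2, 0.5, 1.5]
gripper_width: 0.0385
grip_force: 40.9
```

Contact has just begun, so I'll release, retreat and check.

>>> {"name": "play_rows", "arguments": {
  "moves": [
    {"x":0,"y":0,"z":-0.005,"rx":0,"ry":0,"rz":0},
    {"x":0,"y":0,"z":-0.005,"rx":0,"ry":0,"rz":0}
  ]
}}

```text
time: 25.2
tool_pos: [0.3667, 0.3128, 0.1845]
tool_rot: [-0.0, 0.924, 0.383, 0.001]
force: [-0.9, -0.0, 8.3]
gripper_width: 0.0387
grip_force: 41.6
```

>>> {"name": "play_rows", "arguments": {
  "moves": [
    {"x":0,"y":0,"z":0,"rx":0,"ry":0,"rz":0},
    {"x":0,"y":0,"z":0,"rx":0,"ry":0,"rz":0},
    {"x":0,"y":0,"z":0,"rx":0,"ry":0,"rz":0},
    {"x":0,"y":0,"z":0.03,"rx":0,"ry":0,"rz":0},
    {"x":0,"y":0,"z":0.1,"rx":0,"ry":0,"rz":0},
    {"x":0,"y":0,"z":0.3,"rx":0,"ry":0,"rz":0},
    {"x":0,"y":0,"z":0.6,"rx":0,"ry":0,"rz":0},
    {"x":0,"y":0,"z":1,"rx":0,"ry":0,"rz":0}
  ],
  "jaw": 0.85
}}

```text
time: 26.0
tool_pos: [0.3657, 0.3121, 0.284]
tool_rot: [0.0, 0.924, 0.383, -0.002]
force: [0.5, 0.9, 0.2]
gripper_width: 0.0729
grip_force: 0.0
```

>>> {"name": "play_rows", "arguments": {
  "moves": [
    {"x":0.1,"y":-0.4,"z":0.2,"rx":0,"ry":0,"rz":0},
    {"x":0.1,"y":-0.8,"z":0.3,"rx":0,"ry":0,"rz":0},
    {"x":0.1,"y":-1,"z":0.5,"rx":0,"ry":0,"rz":0},
    {"x":0.1,"y":-1,"z":0.5,"rx":0,"ry":0,"rz":0}
  ]
}}

```text
time: 26.4
tool_pos: [0.3771, 0.2112, 0.3361]
tool_rot: [0.0, 0.924, 0.382, 0.002]
force: [0.2, 0.2, -0.7]
gripper_width: 0.0725
grip_force: 0.0
```

>>> {"name": "play_rows", "arguments": {
  "moves": [
    {"x":0,"y":-0.4,"z":0,"rx":0,"ry":0,"rz":0},
    {"x":0,"y":-0.8,"z":0,"rx":0,"ry":0,"rz":0},
    {"x":0,"y":-1,"z":0,"rx":0,"ry":0,"rz":0},
    {"x":0,"y":-1,"z":0,"rx":0,"ry":0,"rz":0}
  ]
}}

```text
time: 26.8
tool_pos: [0.3765, 0.1116, 0.3334]
tool_rot: [-0.0, 0.924, 0.382, -0.0]
force: [-0.9, 0.4, -0.1]
gripper_width: 0.0727
grip_force: 0.0
```

>>> {"name": "play_rows", "arguments": {
  "moves": [
    {"x":0,"y":-0.4,"z":0,"rx":0,"ry":0,"rz":0},
    {"x":0,"y":-0.8,"z":0,"rx":0,"ry":0,"rz":0},
    {"x":0,"y":-1,"z":0,"rx":0,"ry":0,"rz":0},
    {"x":0,"y":-1,"z":0,"rx":0,"ry":0,"rz":0}
  ]
}}

```text
time: 27.2
tool_pos: [0.3771, 0.012, 0.3336]
tool_rot: [0.0, 0.924, 0.382, 0.0]
force: [-0.4, -0.4, 0.1]
gripper_width: 0.0725
grip_force: 0.0
```

```bash
python3 - <<'E'
from h import *
a=optics.get_image("scene")[130:280,150:510]; b=optics.get_image("top")[130:280,150:510]
cv2.imwrite("pics/s7.png",cv2.convertScaleAbs(cv2.resize(np.vstack([a,b])[:,:,::-1],(720,600),interpolation=2),alpha=1.5))
E
```

```text
(no output)
```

View pics/s7.png

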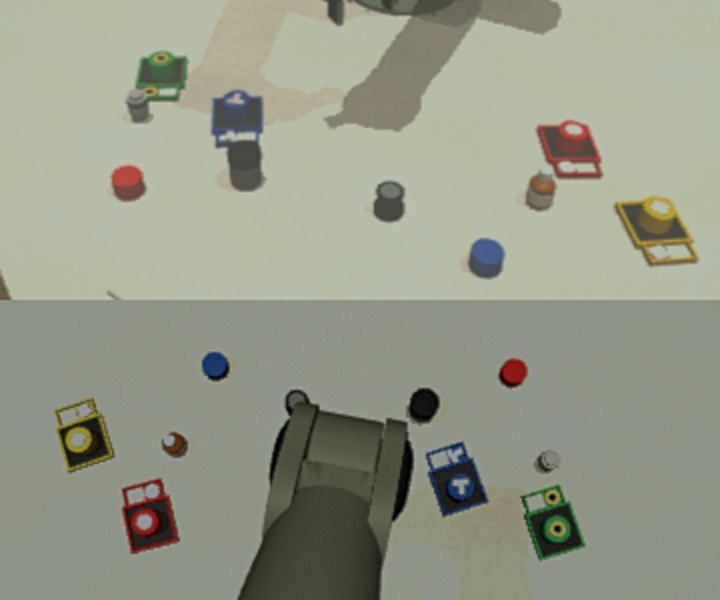

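All four mounts stand upright inside their own trays, polished faces up: yellow (80,440), red (145,522), blue (460,488) and green (557,528). Both dummies are where they started, and the gripper is clear.

```bash
python3 -c "
from rig import job
print(job.sign_off())"
```

```text
the job is handed in; nothing more can be done
None
```

All four polished mounts are standing polished face up in the trays of their own colour, the two dummies were not touched, and the job is handed in; the sign-off call returned no verdict.

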